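# Clear and run the jar mill

### The job

Take the cleaning brush off the top of the mill base and lay it flat on the cork board, clear of the spoon and side by side with it, parallel and with its bristle head at the same end as the spoon's bowl. Then pick up the glass jar, keep it upright, set it on the mill's cross-shaped drive post, turning it until the splines mesh and it slides home, and press it all the way down against the sprung run plate. Finish while still gripping the jar and holding it pressed fully down; leave the spoon and the other things on the table where they are.

Things in the scene. Friction and masses are not known exactly. Their poses are not given: they have to be found in the camera images.
- base: Mill base: fixed grey plastic drum, 112 mm diameter, rim top 60 mm above the table, open on top, with a round well of 80 mm diameter. Origin: centre of its underside on the table, z up; its x and y run along the arms of the drive post. Around the post lies a sprung black ring, the run plate (48 mm inside, 76 mm outside diameter), its top 36 mm above the table when up, 30 mm when fully down.
- plate_part (a joint): Run plate of the mill, travel in m: 0 = up, 0.006 = fully down. Sprung: it begins to yield at 5.4 N and is fully down at about 11 N (jar weight included); the jar's weight alone does not press it, and it springs up when let go.
- jar: Empty glass jar standing upright on the table, 136 mm tall in all, 0.24 to 0.36 kg; foot 68 mm, glass 62 mm, lid 64 mm diameter. Origin: centre of its underside, z up. On the mill its underside is 48 mm above the table when it rides unmeshed on the post top, 36 mm when meshed and resting on the run plate, 30 mm when fully home.
- post_top (a point): Top centre of the steel drive post in the middle of the mill's well, 48 mm above the table. The post is a plus-shaped cross that does not turn: two crossing arms, along the base's own x and y, each 33 mm long tip to tip and 8 mm thick, with rounded tops.
- jar_socket (a point): Centre of the jar's underside. Its aluminium foot, 26 mm tall, has here a plus-shaped socket 22 mm deep, slots along the jar's own x and y, 11 mm wide and 37 mm tip to tip: 1.5 mm play each side of the post's arms, about 5 degrees of yaw play. It fits the post in four positions 90 degrees apart.
- jar_grip (a point): Centre of the upright aluminium bar grip on the jar's aluminium screw lid, 123 mm above the jar's underside. The bar runs along the jar's own x, in line with one pair of slots: 50 mm long, 14 mm thick, from 110 (lid top) to 136 mm above the underside. The lid is screwed tight and does not turn.
- brush: Cleaning brush lying flat across the rim of the mill base at the start: 150 mm long along its own x, 14 mm tall, flat underside. Wooden handle 12 mm wide from x = -75 to +30 mm; head (metal ferrule, dark bristles, rigid) 24 mm wide from x = +30 to +75 mm. Origin: centre of its underside, z up. 40 g.
- brush_head (a point): Point in the brush's bristle head, 65 mm from the brush origin along its +x, 7 mm up.
- brush_end (a point): Point near the brush's handle end, 70 mm from the brush origin along its -x, 7 mm up.
- board: Cork board, fixed on the table, 180 mm (its x) by 140 mm (its y), 8 mm thick. Origin: centre of its underside, z up. The spoon lies near its -y edge, about 35 mm from the middle; the half on the +y side is free.
- spoon: Steel spoon lying on the board, 142 mm long along its own x: handle (9 mm wide, 6 mm tall) from x = -75 mm, bowl (34 mm wide) at its +x end, from +23 to +67 mm. Origin: on its underside, z up. Stays where it is.
- cup: Blue ceramic espresso cup, 60 mm across, 55 mm tall. Origin: centre of underside. Bystander.
- bowl: Rubberwood bowl, 130 mm across, 55 mm tall. Origin: centre of underside. Bystander.
- remote: White remote control, 150 x 42 x 16 mm. Origin: centre of underside. Bystander.
- opener: Flat steel bottle opener, about 125 mm long, 5 mm thick, near the robot. Origin: on its underside. Bystander.
- candle: Amber glass tealight holder, 64 mm across, 45 mm tall. Origin: centre of underside. Bystander.
Things that resemble listed ones, but are neither listed nor needed, are in the scene too. Leave any purple look-alike of the jar alone.

How it is judged:
By the outcome, as a careful person would: the job done as asked, in the order asked, and still so for the second after the job is handed in, while the arm keeps its last pose, push and grip.
It also fails if it takes over 54 s, if anything falls off the work surface, if the arm or the gripper's body presses on something with over 40 N, if the wrist force passes 120 N, or if a joint passes its speed limit or range.

### The arm

A 6-joint arm with a two-finger parallel gripper is mounted at the origin on the work surface. World frame = base frame: x ahead of the robot, y to its left, z up, the work surface at z = 0. Lengths are in m, angles in rad, forces in N, time in s.
With the tool pointing down it reaches from about 0.375 to 0.9 m from the base axis. Payload 3.1 kg.
Tool frame: the origin (TCP) lies at the very end of the fingers, on their centre line; the grasp point (between the pads) lies 19 mm behind it; z points along the fingers, y is the direction in which the jaws open and shut (so a half turn about z gives the same grasp; the last joint's range is limited). The gripper opens to 87 mm and grips with 3 to 60 N. Pads are 19 mm wide; open, the fingers measure 117 mm over their backs; the gripper's body (75 mm by 190 mm) begins 51 mm behind the grasp point.
Start: joints at [-1.403, 0.527, 1.433, -0, 1.181, -0.178], TCP at [0.212, -0.588, 0.188] pointing down, gripper open.
Joint ranges: [-3.08, 3.08], [-0.75, 2.2], [0.22, 2.44], [-1.43, 4.57], [0, 2.65], [-2.85, 2.85]. Speed limits (rad/s): [2.79, 2.79, 3.14, 3.14, 3.14, 3.14].

### API

Orientations are given as a 3x3 rotation matrix whose columns are the frame's x, y, z axes.
In Python, from cell import env gives the robot as it stands.
- The arm moves only by the tool apply_moves, never from a script. Its argument "series" is a list of rows, each an object of numbers: "wx", "wy", "wz": the turn, a rotation vector about the world's x, y, z in rad; "dx", "dy", "dz": the shift along the world's x, y, z in mm; "jaw": the closure, from 0 (fully open) to 1 (shut). A call has 1 to 20 rows; each row is the pose to reach, as a shift and turn from the pose commanded when the call began; what a row does not reach only later rows make up. A row lasts 1/8 s, in which the tool goes at most 62.5 mm and 10.7 degrees, less where a joint would pass 70% of its speed; a pose out of reach is approached as far as the arm can. A call with a gripper value outside its range is refused whole. The fingers move at their own pace and stop on an object; the grip force is fixed at half the most. Time passes only in rows, so rows that repeat a pose let the fingers close. It gives the time, the measured TCP pose, the force and the opening at its end, in the units of the state.
- env.read_state(): the state, without advancing time (a new reading comes with each control period).
- env.read_camera(name): name is "scene" or "top" or "wrist"; returns the picture (400x640x3 uint8, red, green, blue); there is no depth.
- env.calibration(name): a dict with "mtx" (3x3 intrinsics, pixels), "world_from_camera" (4x4, takes a point from camera to world coordinates); the wrist camera has in their place "tool_from_camera" (4x4, takes a point from camera to tool coordinates, whose origin is the TCP and whose axes are the flange's). Camera axes: x right, y down, z forward; pixel columns grow to the right and rows downward; lengths in m; the calibration is good to about 2 mm. A picture is of the moment at which its call begins: read the wrist's pose just before it. calibration takes no time and is no camera call.
- env.sign_off(): hands the job in, once; it reports no verdict.
The state is a dict: "t": time; "qpos": joint angles; "dq": joint speeds; "tau": joint torques, N m; "tool_pos": TCP position; "tool_rot": TCP orientation; "ft_force": force on the tool from outside, world axes, zero at the start; "moment": the same for the moment, N m; "width": finger opening in m.
Only numpy, scipy, OpenCV 4.12 (cv2) and the standard library are available. Lean on these libraries where they do the work, as an engineer would, in place of code of your own. Each camera call takes 0.05 s, during which the arm holds its last target.

## Working session

There is one attempt and no reset: what is moved stays moved. The work goes in short steps, Python scripts to look and compute and a tool call to move; the robot and the scene stay as the last step left them, time stands still between calls to the robot, and variables do not carry over. Pictures are saved under pics/ and viewed, and the job is handed in when it is done.

Besides the shell and the picture viewer there is one more tool, called after ">>>" as name(argument=value, ...) on one line, values as JSON. apply_moves: Moves the arm, as the interface text tells. Its arguments: {"type":"object","properties":{"series":{"type":"array"}},"required":["series"]}

```bash
ls; mkdir -p pics
python3 - <<'E'
from cell import env
import cv2,numpy as np
np.set_printoptions(precision=4,suppress=True)
s=env.read_state();print(s)
for n in("scene","top","wrist"):
    im=env.read_camera(n);cv2.imwrite(f"pics/{n}0.png",im[:,:,::-1]);print(n,env.calibration(n))
E
```

```text
pics
{'t': 0.0, 'qpos': array([-1.4025,  0.5285,  1.4339,  0.    ,  1.1814, -0.1785]), 'dq': array([ 0.0004, -0.0005,  0.0008, -0.0002, -0.0017, -0.0001]), 'tau': array([ -0.0018, -44.0044, -17.6592,   0.0631,   0.0583,  -0.0002]), 'tool_pos': array([ 0.2123, -0.587 ,  0.1875]), 'tool_rot': array([[ 0.9405,  0.3399, -0.0004],
       [ 0.3399, -0.9405,  0.0022],
       [ 0.0004, -0.0022, -1.    ]]), 'ft_force': array([ 0.6608, -0.3614, -0.2587]), 'moment': array([-0.0125, -0.0143,  0.0111]), 'width': 0.08697062237569686}
scene {'mtx': array([[400.2324,   0.    , 320.0988],
       [  0.    , 400.2324, 196.8091],
       [  0.    ,   0.    ,   1.    ]]), 'world_from_camera': array([[ 0.861 ,  0.2951, -0.4143,  1.0204],
       [ 0.5082, -0.4652,  0.7248, -0.7128],
       [ 0.0212, -0.8346, -0.5505,  0.654 ],
       [ 0.    ,  0.    ,  0.    ,  1.    ]])}
top {'mtx': array([[480.7506,   0.    , 320.3243],
       [  0.    , 480.7506, 196.1616],
       [  0.    ,   0.    ,   1.    ]]), 'world_from_camera': array([[-0.0125, -0.9834,  0.1808,  0.3812],
       [-0.9999,  0.0112, -0.0083,  0.0031],
       [ 0.0061, -0.1809, -0.9835,  1.2237],
       [ 0.    ,  0.    ,  0.    ,  1.    ]])}
wrist {'mtx': array([[359.1218,   0.    , 312.3549],
       [  0.    , 359.1218, 198.3974],
       [  0.    ,   0.    ,   1.    ]]), 'tool_from_camera': array([[ 0.0001, -0.9619, -0.2735,  0.0741],
       [ 1.    ,  0.    ,  0.0004, -0.0009],
       [-0.0003, -0.2735,  0.9619, -0.1967],
       [ 0.    ,  0.    ,  0.    ,  1.    ]])}
```

View pics/scene0.png

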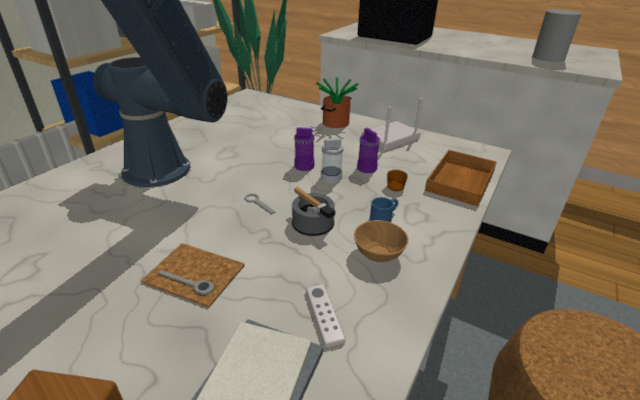

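View pics/top0.png

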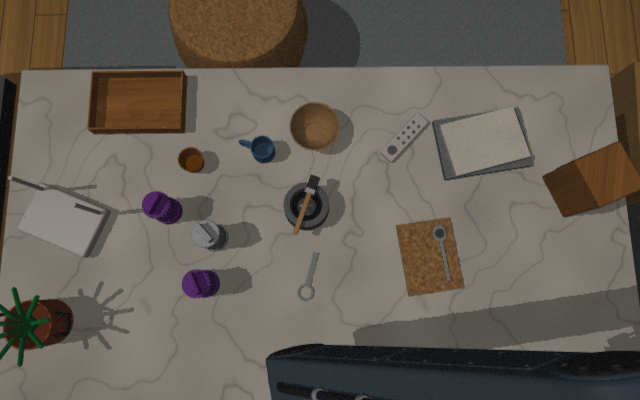

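View pics/wrist0.png

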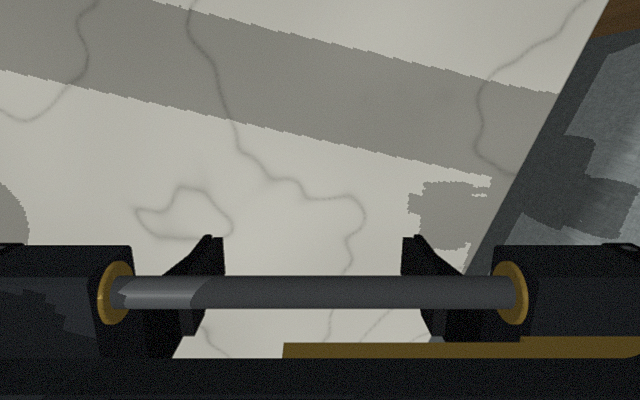

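The scene and top pictures agree.
- **Jar candidates (top pixels):** clear jar with aluminium lid (207,236), purple look-alikes (162,208) and (200,284). I choose the clear one.
- **Brush:** (306,205) on the drum, head at (313,183). It could be confused with the spoon (443,252) or the opener (309,277).
- **Spoon:** bowl at (440,233) on the cork board.

Next, close crops.

```bash
cat > h.py <<'E'
from cell import env
import cv2,numpy as np
np.set_printoptions(precision=4,suppress=True)
def cam(name,st=None):
    c=env.calibration(name)
    if name=="wrist":
        T=np.eye(4);T[:3,:3]=st["tool_rot"];T[:3,3]=st["tool_pos"];return c["mtx"],T@c["tool_from_camera"]
    return c["mtx"],c["world_from_camera"]
def p2w(K,T,uv,z):
    r=T[:3,:3]@np.linalg.solve(K,[uv[0],uv[1],1.]);o=T[:3,3];return o+r*(z-o[2])/r[2]
def w2p(K,T,X):
    X=np.atleast_2d(X);p=(X-T[:3,3])@T[:3,:3];q=p@K.T;return q[:,:2]/q[:,2:]
E
python3 - <<'E'
import cv2,numpy as np
im=cv2.imread("pics/top0.png")
a=cv2.resize(im[165:245,265:345],None,fx=5,fy=5,interpolation=cv2.INTER_CUBIC)
b=cv2.resize(im[210:260,185:235],None,fx=8,fy=8,interpolation=cv2.INTER_CUBIC)
cv2.imwrite("pics/c1.png",np.hstack([a,b]))
cv2.imwrite("pics/c2.png",cv2.resize(im[210:300,390:470],None,fx=6,fy=6,interpolation=cv2.INTER_CUBIC))
E
```

```text
(no output)
```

View pics/c1.png

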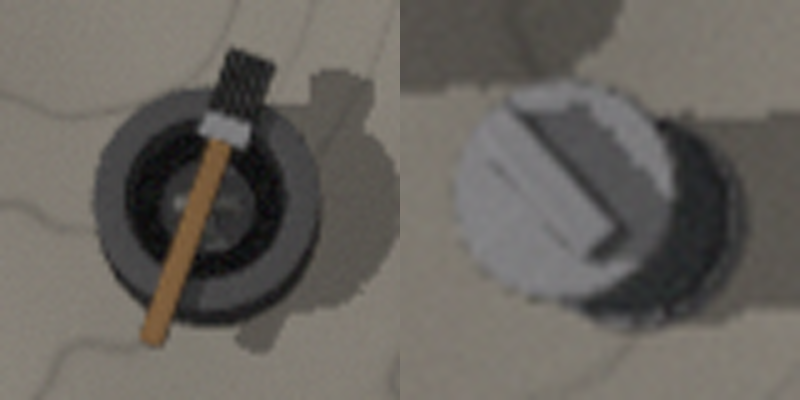

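View pics/c2.png

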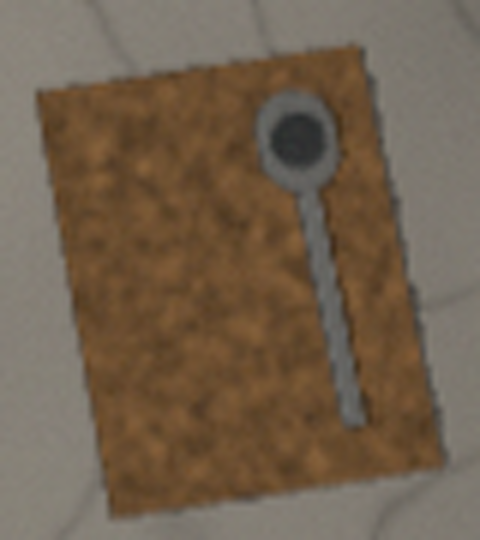

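The crops confirm the brush (head up-right, handle end at about (295,233)), the clear jar with its bar grip running diagonally, and the spoon with its bowl toward far +x. Now computing positions.

Run:
```python
from h import *
K,T=cam("top")
f=lambda x,y,s,ox,oy,z:p2w(K,T,((x+.5)/s-.5+ox,(y+.5)/s-.5+oy),z)
he=f(248,55,5,265,165,.074);hd=f(152,342,5,265,165,.074);d=he-hd
print("brush",he,hd,np.linalg.norm(d),(he+hd)/2,np.degrees(np.arctan2(d[1],d[0])))
a=f(100,122,8,185,210,.136);b=f(199,240,8,185,210,.136);d=b-a
print("bar",a,b,np.linalg.norm(d),(a+b)/2,np.degrees(np.arctan2(d[1],d[0])))
print("lid c",f(165,190,8,185,210,.11))
c=np.array([f(x,y,6,390,210,.008) for x,y in((38,92),(362,45),(443,465),(112,517))]);print(c,c.mean(0))
d=(c[0]+c[1]-c[2]-c[3]);print("board ang",np.degrees(np.arctan2(d[1],d[0])))
a=f(296,90,6,390,210,.013);b=f(354,425,6,390,210,.013);d=a-b
print("spoon",a,b,np.linalg.norm(d),np.degrees(np.arctan2(d[1],d[0])))
print("base rim c",f(207,195,5,265,165,.06))
```

```text
brush [0.6439 0.0078 0.074 ] [0.5034 0.0553 0.074 ] 0.1482935632028059 [0.5737 0.0316 0.074 ] -18.66249215489755
bar [0.5181 0.2749 0.136 ] [0.4843 0.2458 0.136 ] 0.044621930124400515 [0.5012 0.2603 0.136 ] -139.37375434157957
lid c [0.5013 0.2619 0.11  ]
[[ 0.5281 -0.1986  0.008 ]
 [ 0.5466 -0.3375  0.008 ]
 [ 0.3705 -0.3604  0.008 ]
 [ 0.3511 -0.222   0.008 ]] [ 0.4491 -0.2796  0.008 ]
board ang 7.4673508402152855
spoon [ 0.527 -0.307  0.013] [ 0.3873 -0.3231  0.013 ] 0.1406620289135867 6.564218281536081
base rim c [0.5769 0.0287 0.06  ]
```

>>> apply_moves(series=[{"dx": 361,"dy": 619,"dz": -20,"wz": -0.674,"jaw": 0.55},{"dx": 361,"dy": 619,"dz": -20,"wz": -0.674,"jaw": 0.55},{"dx": 361,"dy": 619,"dz": -20,"wz": -0.674,"jaw": 0.55},{"dx": 361,"dy": 619,"dz": -20,"wz": -0.674,"jaw": 0.55},{"dx": 361,"dy": 619,"dz": -20,"wz": -0.674,"jaw": 0.55},{"dx": 361,"dy": 619,"dz": -20,"wz": -0.674,"jaw": 0.55},{"dx": 361,"dy": 619,"dz": -20,"wz": -0.674,"jaw": 0.55},{"dx": 361,"dy": 619,"dz": -20,"wz": -0.674,"jaw": 0.55},{"dx": 361,"dy": 619,"dz": -20,"wz": -0.674,"jaw": 0.55},{"dx": 361,"dy": 619,"dz": -20,"wz": -0.674,"jaw": 0.55},{"dx": 361,"dy": 619,"dz": -20,"wz": -0.674,"jaw": 0.55},{"dx": 361,"dy": 619,"dz": -20,"wz": -0.674,"jaw": 0.55},{"dx": 361,"dy": 619,"dz": -20,"wz": -0.674,"jaw": 0.55},{"dx": 361,"dy": 619,"dz": -20,"wz": -0.674,"jaw": 0.55},{"dx": 361,"dy": 619,"dz": -20,"wz": -0.674,"jaw": 0.55},{"dx": 361,"dy": 619,"dz": -20,"wz": -0.674,"jaw": 0.55}])

```text
validation failed for argument at $.se...
```

```bash
cat > snap.py <<'E'
import sys;from h import *
n=sys.argv[1];st=env.read_state()
im=env.read_camera("wrist");cv2.imwrite(f"pics/{n}.png",im[:,:,::-1]);np.savez(f"pics/{n}.npz",tool_rot=st["tool_rot"],tool_pos=st["tool_pos"])
R=st["tool_rot"];print(st["t"],st["tool_pos"],"yaw",np.degrees(np.arctan2(R[1,0],R[0,0])),st["ft_force"],st["width"],"tilt",R[:,2])
E
python3 snap.py w1
```

```text
0.15 [ 0.2123 -0.5872  0.1877] yaw 19.868011059581903 [ 0.2349 -0.4647 -0.5614] 0.08710019163101984 tilt [-0.0003  0.0017 -1.    ]
```

View pics/w1.png

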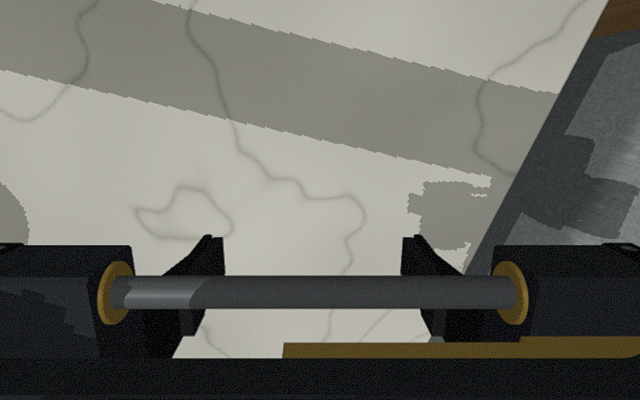

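The arm did not move because the call was refused by validation. I'll retry with every key present.

>>> apply_moves(series=[{"dx": 60,"dy": 0,"dz": 0,"wx": 0,"wy": 0,"wz": -0.1,"jaw": 0.5}])

```text
t: 0.32
tool_pos: [0.2694, -0.5887, 0.1882]
tool_rot: [[0.972, 0.236, -0.002], [0.236, -0.972, 0.001], [-0.001, -0.001, -1.0]]
ft_force: [1.2, -0.4, 0.5]
width: 0.0823
```

>>> apply_moves(series=[{"dx": 301,"dy": 619,"dz": -20,"wx": 0,"wy": 0,"wz": -0.574,"jaw": 0.5},{"dx": 301,"dy": 619,"dz": -20,"wx": 0,"wy": 0,"wz": -0.574,"jaw": 0.5},{"dx": 301,"dy": 619,"dz": -20,"wx": 0,"wy": 0,"wz": -0.574,"jaw": 0.5},{"dx": 301,"dy": 619,"dz": -20,"wx": 0,"wy": 0,"wz": -0.574,"jaw": 0.5},{"dx": 301,"dy": 619,"dz": -20,"wx": 0,"wy": 0,"wz": -0.574,"jaw": 0.5},{"dx": 301,"dy": 619,"dz": -20,"wx": 0,"wy": 0,"wz": -0.574,"jaw": 0.5},{"dx": 301,"dy": 619,"dz": -20,"wx": 0,"wy": 0,"wz": -0.574,"jaw": 0.5},{"dx": 301,"dy": 619,"dz": -20,"wx": 0,"wy": 0,"wz": -0.574,"jaw": 0.5},{"dx": 301,"dy": 619,"dz": -20,"wx": 0,"wy": 0,"wz": -0.574,"jaw": 0.5},{"dx": 301,"dy": 619,"dz": -20,"wx": 0,"wy": 0,"wz": -0.574,"jaw": 0.5},{"dx": 301,"dy": 619,"dz": -20,"wx": 0,"wy": 0,"wz": -0.574,"jaw": 0.5},{"dx": 301,"dy": 619,"dz": -20,"wx": 0,"wy": 0,"wz": -0.574,"jaw": 0.5},{"dx": 301,"dy": 619,"dz": -20,"wx": 0,"wy": 0,"wz": -0.574,"jaw": 0.5},{"dx": 301,"dy": 619,"dz": -20,"wx": 0,"wy": 0,"wz": -0.574,"jaw": 0.5}])

```text
t: 2.08
tool_pos: [0.5728, 0.0298, 0.1684]
tool_rot: [[0.946, -0.323, -0.001], [-0.323, -0.946, -0.0], [-0.001, 0.001, -1.0]]
ft_force: [-0.1, -0.8, 0.5]
width: 0.0436
```

```bash
python3 snap.py w2
```

```text
2.075 [0.5728 0.0298 0.1684] yaw -18.852421442321795 [-0.0563 -0.8028  0.4861] 0.04358351676726051 tilt [-0.0008 -0.0003 -1.    ]
```

View pics/w2.png

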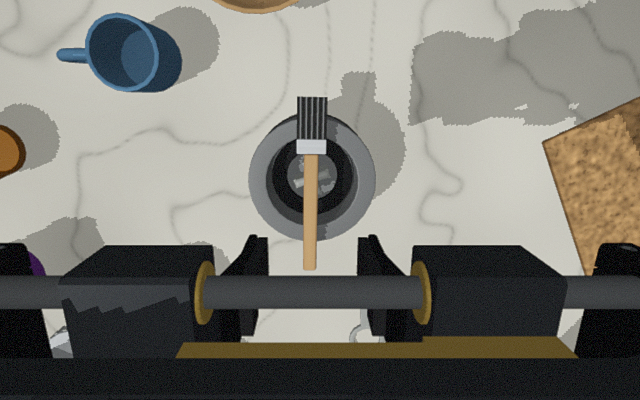

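Run:
```python
from h import *
st=np.load("pics/w2.npz");K,T=cam("wrist",st)
a=p2w(K,T,(312,97),.074);b=p2w(K,T,(310,269),.074);d=a-b
print(a,b,(a+b)/2,np.linalg.norm(d),np.degrees(np.arctan2(d[1],d[0])))
print("rim c",p2w(K,T,(312,177),.06))
```

```text
[0.6421 0.0065 0.074 ] [0.5029 0.056  0.074 ] [0.5725 0.0313 0.074 ] 0.14776868594188722 -19.552486018713143
rim c [0.5788 0.0282 0.06  ]
```

The wrist view shows the brush centred between the jaws (head (312,97), handle end (310,269)) and agrees with the top view to about 1 mm. Grasping it.

>>> apply_moves(series=[{"dx": 0,"dy": 1.5,"dz": -60,"wx": 0,"wy": 0,"wz": -0.006,"jaw": 0.5},{"dx": 0,"dy": 1.5,"dz": -95,"wx": 0,"wy": 0,"wz": -0.006,"jaw": 0.5},{"dx": 0,"dy": 1.5,"dz": -106,"wx": 0,"wy": 0,"wz": -0.006,"jaw": 0.5},{"dx": 0,"dy": 1.5,"dz": -106,"wx": 0,"wy": 0,"wz": -0.006,"jaw": 0.5},{"dx": 0,"dy": 1.5,"dz": -106,"wx": 0,"wy": 0,"wz": -0.006,"jaw": 1},{"dx": 0,"dy": 1.5,"dz": -106,"wx": 0,"wy": 0,"wz": -0.006,"jaw": 1},{"dx": 0,"dy": 1.5,"dz": -106,"wx": 0,"wy": 0,"wz": -0.006,"jaw": 1},{"dx": 0,"dy": 1.5,"dz": -106,"wx": 0,"wy": 0,"wz": -0.006,"jaw": 1},{"dx": 0,"dy": 1.5,"dz": -106,"wx": 0,"wy": 0,"wz": -0.006,"jaw": 1},{"dx": 0,"dy": 1.5,"dz": -70,"wx": 0,"wy": 0,"wz": -0.006,"jaw": 1},{"dx": 0,"dy": 1.5,"dz": -20,"wx": 0,"wy": 0,"wz": -0.006,"jaw": 1},{"dx": 0,"dy": 1.5,"dz": 0,"wx": 0,"wy": 0,"wz": -0.006,"jaw": 1},{"dx": 0,"dy": 1.5,"dz": 0,"wx": 0,"wy": 0,"wz": -0.006,"jaw": 1}])

```text
t: 3.75
tool_pos: [0.5748, 0.0326, 0.1702]
tool_rot: [[0.945, -0.327, 0.004], [-0.327, -0.945, -0.001], [0.004, -0.001, -1.0]]
ft_force: [-0.1, 0.1, 0.1]
width: 0.0009
```

```bash
python3 snap.py w3
```

```text
3.75 [0.5748 0.0326 0.1702] yaw -19.080571058050957 [-0.129   0.1408  0.053 ] 0.0008883740630679548 tilt [ 0.0043 -0.0006 -1.    ]
```

View pics/w3.png

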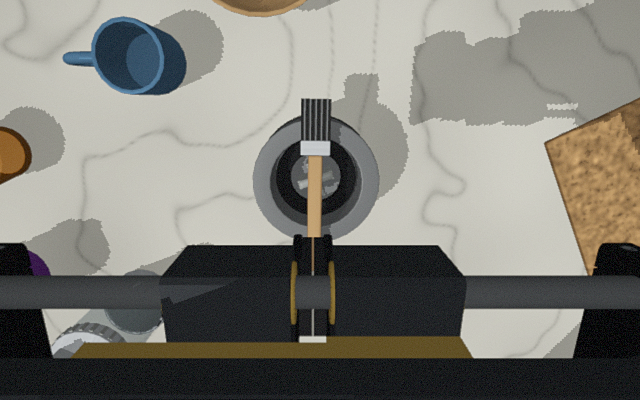

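The jaws closed fully (0.9 mm opening), and the picture shows the brush still on the drum with its head at (316,99). The grip was too shallow. I'll re-measure, then grasp deeper with the jaws narrowed to fit inside the well.

Run:
```python
from h import *
K,T=cam("top")
im=env.read_camera("scene");cv2.imwrite("pics/s3.png",cv2.resize(im[140:260,240:380,::-1],None,fx=5,fy=5,interpolation=cv2.INTER_CUBIC))
st=np.load("pics/w3.npz");K,T=cam("wrist",st)
a=p2w(K,T,(316,98.5),.074);b=p2w(K,T,(314,220),.074);d=a-b
d/=np.linalg.norm(d);print(a,a-d*.075,np.degrees(np.arctan2(d[1],d[0])))
print("rim c",p2w(K,T,(316,179),.06))
```

```text
[0.6424 0.0064 0.074 ] [0.5718 0.0319 0.074 ] -19.894762014577783
rim c [0.5781 0.0283 0.06  ]
```

View pics/s3.png

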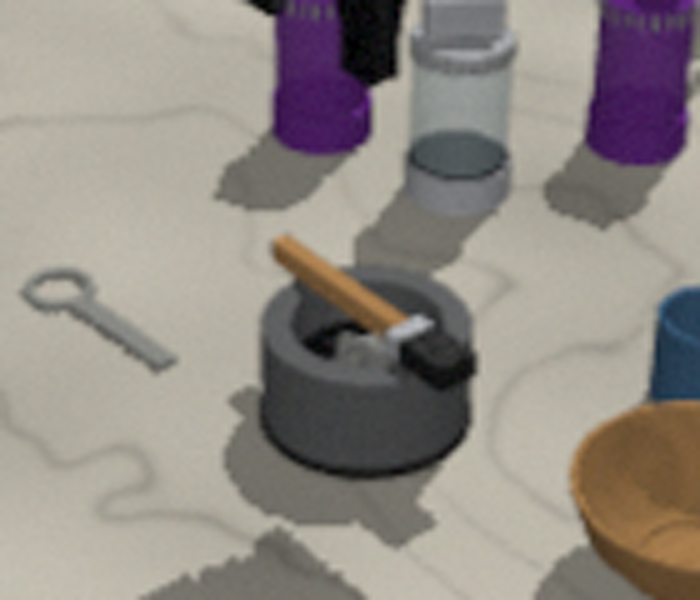

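The brush is undisturbed. Going deeper, over the well's centre.

>>> apply_moves(series=[{"dx": 4,"dy": -2.5,"dz": 0,"wx": 0,"wy": 0,"wz": -0.006,"jaw": 0.68},{"dx": 4,"dy": -2.5,"dz": 0,"wx": 0,"wy": 0,"wz": -0.006,"jaw": 0.68},{"dx": 4,"dy": -2.5,"dz": -50,"wx": 0,"wy": 0,"wz": -0.006,"jaw": 0.68},{"dx": 4,"dy": -2.5,"dz": -80,"wx": 0,"wy": 0,"wz": -0.006,"jaw": 0.68},{"dx": 4,"dy": -2.5,"dz": -100,"wx": 0,"wy": 0,"wz": -0.006,"jaw": 0.68},{"dx": 4,"dy": -2.5,"dz": -115,"wx": 0,"wy": 0,"wz": -0.006,"jaw": 0.68},{"dx": 4,"dy": -2.5,"dz": -115,"wx": 0,"wy": 0,"wz": -0.006,"jaw": 0.68},{"dx": 4,"dy": -2.5,"dz": -115,"wx": 0,"wy": 0,"wz": -0.006,"jaw": 0.68}])

```text
t: 4.85
tool_pos: [0.5781, 0.0302, 0.054]
tool_rot: [[0.943, -0.333, 0.001], [-0.333, -0.943, -0.0], [0.001, -0.0, -1.0]]
ft_force: [0.2, 0.4, 0.4]
width: 0.0278
```

>>> apply_moves(series=[{"dx": 0,"dy": 0,"dz": 0,"wx": 0,"wy": 0,"wz": 0,"jaw": 1},{"dx": 0,"dy": 0,"dz": 0,"wx": 0,"wy": 0,"wz": 0,"jaw": 1},{"dx": 0,"dy": 0,"dz": 0,"wx": 0,"wy": 0,"wz": 0,"jaw": 1},{"dx": 0,"dy": 0,"dz": 0,"wx": 0,"wy": 0,"wz": 0,"jaw": 1}])

```text
t: 5.35
tool_pos: [0.5775, 0.0302, 0.0536]
tool_rot: [[0.943, -0.333, 0.0], [-0.333, -0.943, -0.0], [0.0, -0.0, -1.0]]
ft_force: [-0.6, 0.2, -0.3]
width: 0.0019
```

Run:
```python
from h import *
im=env.read_camera("scene");cv2.imwrite("pics/s4.png",cv2.resize(im[140:260,240:380,::-1],None,fx=5,fy=5,interpolation=cv2.INTER_CUBIC))
im=env.read_camera("wrist");cv2.imwrite("pics/w4.png",im[:,:,::-1])
im=env.read_camera("top");cv2.imwrite("pics/t4.png",cv2.resize(im[165:245,265:345,::-1],None,fx=7,fy=7,interpolation=cv2.INTER_CUBIC))
print(env.read_state()["width"])
```

```text
0.0004107776665129546
```

View pics/s4.png

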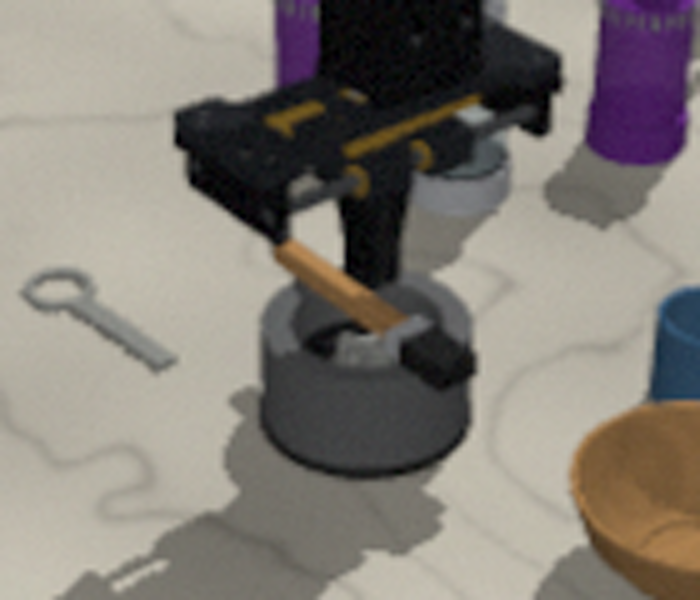

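View pics/w4.png

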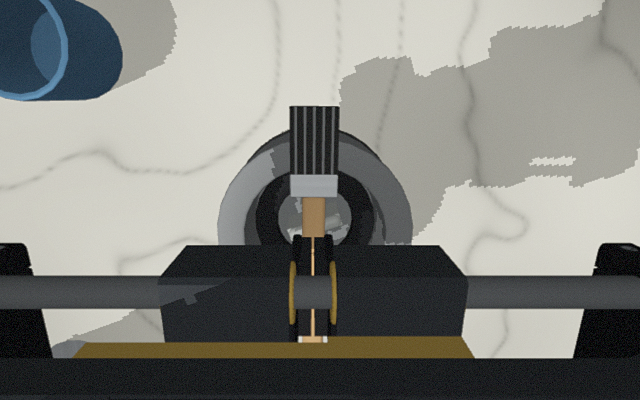

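Run:
```python
from h import *
st=env.read_state();print(st["tool_pos"],st["qpos"])
R=st["tool_rot"];P=st["tool_pos"]
pts={"tcp":P,"grasp":P-.019*R[:,2],"brushmid":[.5725,.0313,.074],"headend":[.6424,.0065,.074],"hend":[.503,.056,.074],"rimc":[.578,.0284,.06],"basec":[.578,.0284,0]}
for n,ox,oy,s in(("scene",240,140,5),("top",265,165,7)):
    K,T=cam(n)
    for k,v in pts.items(): q=w2p(K,T,v)[0];print(n,k,q,((q[0]-ox)*s,(q[1]-oy)*s))
K,T=cam("wrist",st)
for k,v in pts.items(): print("wrist",k,w2p(K,T,v)[0])
```

```text
[0.5775 0.0302 0.0535] [-0.1409  0.6507  1.663   0.      0.8278  1.7691]
scene tcp [313.8555 206.2432] (np.float64(369.2774757269595), np.float64(331.2161863657272))
scene grasp [313.9473 200.2481] (np.float64(369.73673322217223), np.float64(301.2405044082911))
scene brushmid [312.5464 198.9996] (np.float64(362.7321086531117), np.float64(294.99799696143884))
scene headend [331.2859 212.0129] (np.float64(456.4293540899641), np.float64(360.0645467644034))
scene hend [295.5215 187.1641] (np.float64(277.60760572367786), np.float64(235.8207049693388))
scene rimc [313.7032 204.5928] (np.float64(368.5158487298642), np.float64(322.9637894894172))
scene basec [313.4276 222.9032] (np.float64(367.13810679123355), np.float64(414.5159371611922))
top tcp [305.459 203.842] (np.float64(283.212698935452), np.float64(271.8941402254716))
top grasp [305.2688 202.5501] (np.float64(281.8815456868303), np.float64(262.8508542855965))
top brushmid [304.8228 204.4643] (np.float64(278.75988397122836), np.float64(276.2497851725171))
top headend [314.7566 176.2054] (np.float64(348.2964879717192), np.float64(78.43760715774619))
top hend [294.7089 233.186 ] (np.float64(207.96226887889873), np.float64(477.3022827605993))
top rimc [306.1358 203.1748] (np.float64(287.9509247440646), np.float64(267.2239138529618))
top basec [306.6695 207.0518] (np.float64(291.68673804706884), np.float64(294.36229639668557))
wrist tcp [312.4522 227.7509]
wrist grasp [312.4475 240.3273]
wrist brushmid [313.6357 250.2336]
wrist headend [314.0785 106.2922]
wrist hend [313.2126 365.9475]
wrist rimc [315.1751 229.9586]
wrist basec [314.5835 200.3379]
```

View pics/t4.png

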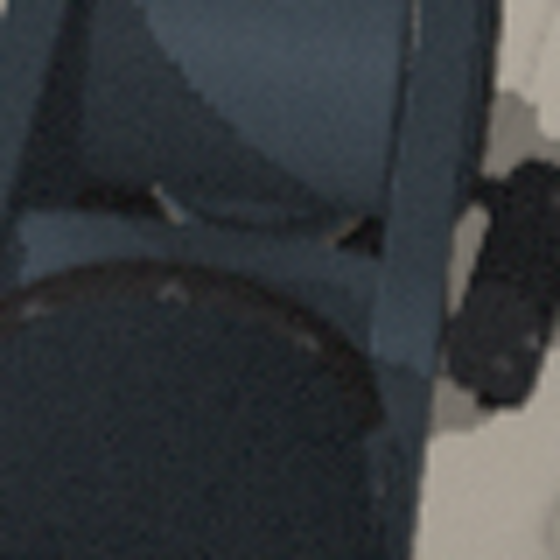

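The fingers closed above the brush, because the tan handle shows through the slit at (313,290) in the wrist view. The reported TCP should lie below it. I'll raise the arm and compare the projected TCP with the visible fingertip.

>>> apply_moves(series=[{"dx": 0,"dy": 0,"dz": 50,"wx": 0,"wy": 0,"wz": 0,"jaw": 0.68},{"dx": 0,"dy": 0,"dz": 60,"wx": 0,"wy": 0,"wz": 0,"jaw": 0.68},{"dx": 0,"dy": 0,"dz": 60,"wx": 0,"wy": 0,"wz": 0,"jaw": 0.68}])

```text
t: 5.88
tool_pos: [0.5778, 0.0302, 0.1141]
tool_rot: [[0.943, -0.333, 0.002], [-0.333, -0.943, -0.0], [0.002, -0.0, -1.0]]
ft_force: [-0.2, -0.2, -0.2]
width: 0.022
```

Run:
```python
from h import *
st=env.read_state();im=env.read_camera("scene")[:,:,::-1]
ox,oy,s=260,110,6
c=cv2.resize(im[oy:oy+100,ox:ox+110],None,fx=s,fy=s,interpolation=cv2.INTER_CUBIC)
K,T=cam("scene");R=st["tool_rot"];P=st["tool_pos"];print(P,st["width"],R)
for k,col in((0,(0,0,255)),(-.019,(0,255,0)),(-.07,(255,0,0))):
  for y in(-.5,.5):
    q=w2p(K,T,P+k*R[:,2]+y*st["width"]*R[:,1])[0];print(q);cv2.circle(c,(int((q[0]-ox)*s),int((q[1]-oy)*s)),4,col,-1)
cv2.imwrite("pics/s5.png",c)
```

```text
[0.5778 0.0302 0.1141] 0.02199563376760233 [[ 0.943  -0.3328  0.0016]
 [-0.3328 -0.943  -0.0002]
 [ 0.0016 -0.0003 -1.    ]]
[317.6026 185.3327]
[310.9185 188.1576]
[317.7261 178.9552]
[310.9738 181.7333]
[318.0705 161.1692]
[311.1283 163.8082]
```

View pics/s5.png

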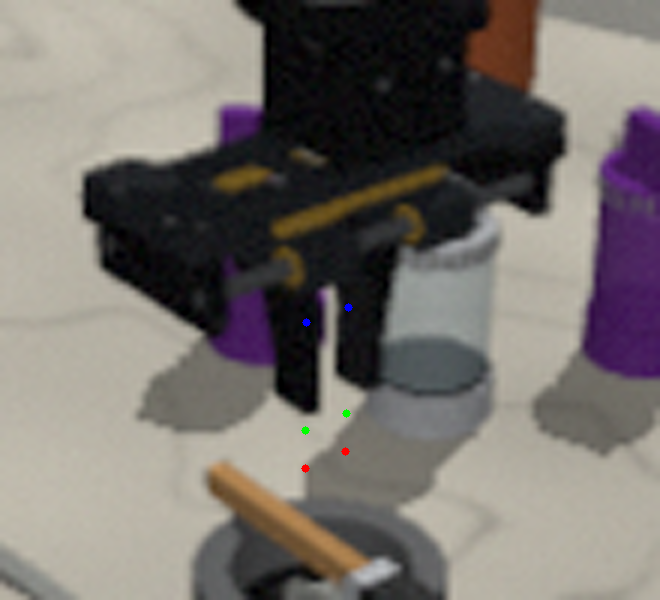

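The fingertips in the scene view (about (318,410) and (338,375) in the crop) sit about 10 px above the projected TCP points. The wrist view gives the same answer: the real fingertips are about 32 mm short of the reported TCP. I'll apply that offset and go down in stages, watching the force.

>>> apply_moves(series=[{"dx": 0,"dy": 0,"dz": -40,"wx": 0,"wy": 0,"wz": 0,"jaw": 0.68},{"dx": 0,"dy": 0,"dz": -70,"wx": 0,"wy": 0,"wz": 0,"jaw": 0.68},{"dx": 0,"dy": 0,"dz": -80,"wx": 0,"wy": 0,"wz": 0,"jaw": 0.68},{"dx": 0,"dy": 0,"dz": -84,"wx": 0,"wy": 0,"wz": 0,"jaw": 0.68},{"dx": 0,"dy": 0,"dz": -88,"wx": 0,"wy": 0,"wz": 0,"jaw": 0.68},{"dx": 0,"dy": 0,"dz": -88,"wx": 0,"wy": 0,"wz": 0,"jaw": 0.68}])

```text
t: 6.68
tool_pos: [0.5779, 0.0302, 0.026]
tool_rot: [[0.943, -0.333, 0.001], [-0.333, -0.943, -0.0], [0.001, -0.0, -1.0]]
ft_force: [0.7, -0.3, -0.3]
width: 0.0279
```

Run:
```python
from h import *
st=env.read_state();im=env.read_camera("scene")[:,:,::-1]
print(st["tool_pos"],st["ft_force"],st["width"])
cv2.imwrite("pics/s6.png",cv2.resize(im[140:260,240:380],None,fx=5,fy=5,interpolation=cv2.INTER_CUBIC))
```

```text
[0.5779 0.0302 0.026 ] [ 0.7494 -0.2979 -0.3091] 0.027948131538523137
```

View pics/s6.png

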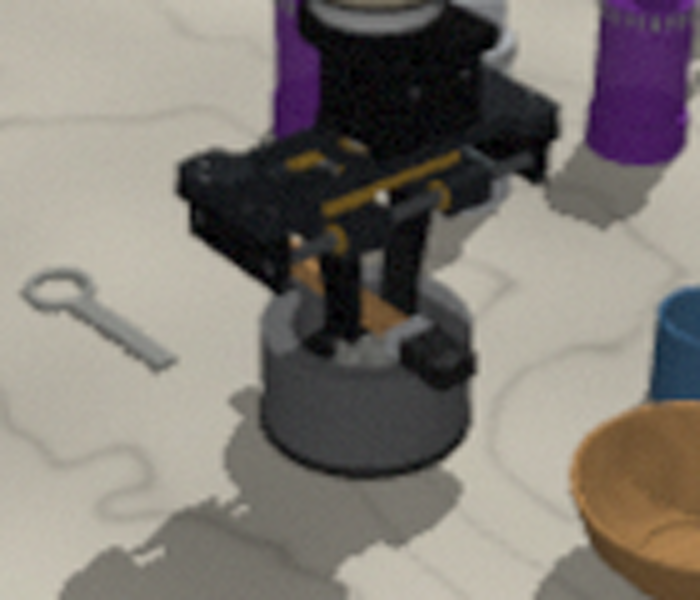

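The jaws now straddle the handle, with the near finger at (343,335) in front of the brush. Closing and lifting.

>>> apply_moves(series=[{"dx": 0,"dy": 0,"dz": 0,"wx": 0,"wy": 0,"wz": 0,"jaw": 1},{"dx": 0,"dy": 0,"dz": 0,"wx": 0,"wy": 0,"wz": 0,"jaw": 1},{"dx": 0,"dy": 0,"dz": 0,"wx": 0,"wy": 0,"wz": 0,"jaw": 1},{"dx": 0,"dy": 0,"dz": 0,"wx": 0,"wy": 0,"wz": 0,"jaw": 1}])

```text
t: 7.22
tool_pos: [0.5777, 0.0302, 0.0258]
tool_rot: [[0.943, -0.333, 0.001], [-0.333, -0.943, -0.0], [0.001, -0.0, -1.0]]
ft_force: [-0.6, -0.7, 3.0]
width: 0.0118
```

The grip holds at 11.8 mm, the handle width. Lifting and carrying it to the board.

>>> apply_moves(series=[{"dx": 0,"dy": 0,"dz": 40,"wx": 0,"wy": 0,"wz": 0,"jaw": 1},{"dx": 0,"dy": 0,"dz": 75,"wx": 0,"wy": 0,"wz": 0,"jaw": 1},{"dx": -30,"dy": -60,"dz": 75,"wx": 0,"wy": 0,"wz": 0.1,"jaw": 1},{"dx": -50,"dy": -115,"dz": 75,"wx": 0,"wy": 0,"wz": 0.2,"jaw": 1},{"dx": -75,"dy": -170,"dz": 75,"wx": 0,"wy": 0,"wz": 0.3,"jaw": 1},{"dx": -95,"dy": -220,"dz": 75,"wx": 0,"wy": 0,"wz": 0.4,"jaw": 1},{"dx": -121,"dy": -275,"dz": 75,"wx": 0,"wy": 0,"wz": 0.459,"jaw": 1},{"dx": -121,"dy": -275,"dz": 40,"wx": 0,"wy": 0,"wz": 0.459,"jaw": 1},{"dx": -121,"dy": -275,"dz": 0,"wx": 0,"wy": 0,"wz": 0.459,"jaw": 1},{"dx": -121,"dy": -275,"dz": 0,"wx": 0,"wy": 0,"wz": 0.459,"jaw": 1},{"dx": -121,"dy": -275,"dz": 0,"wx": 0,"wy": 0,"wz": 0.459,"jaw": 1}])

```text
t: 8.6
tool_pos: [0.457, -0.245, 0.0261]
tool_rot: [[0.993, 0.12, 0.001], [0.12, -0.993, -0.001], [0.001, 0.001, -1.0]]
ft_force: [-0.2, 0.1, -0.7]
width: 0.012
```

```bash
python3 snap.py w7
python3 - <<'E'
from h import *
im=env.read_camera("scene")[:,:,::-1]
cv2.imwrite("pics/s7.png",cv2.resize(im[220:320,120:280],None,fx=5,fy=5,interpolation=cv2.INTER_CUBIC))
E
```

```text
8.6 [ 0.457  -0.245   0.0261] yaw 6.885639670193391 [-0.1894  0.0524 -0.6855] 0.011958146057540505 tilt [ 0.0007 -0.0006 -1.    ]
```

View pics/w7.png

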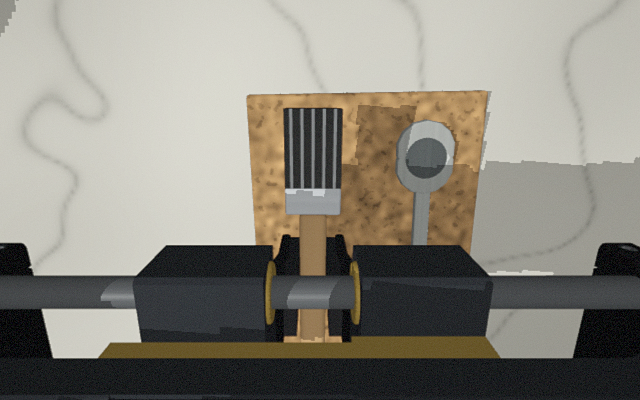

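View pics/s7.png

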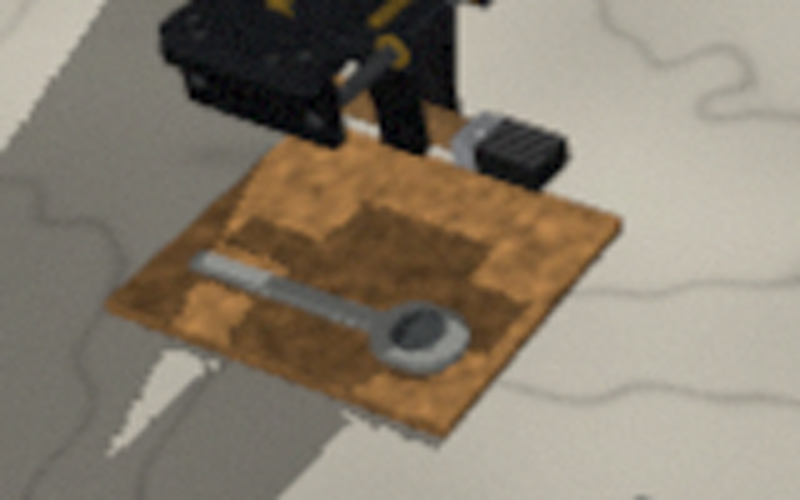

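The brush is held level over the free half of the board with its head at the spoon-bowl end. Lowering.

>>> apply_moves(series=[{"dx": 0,"dy": 0,"dz": -30,"wx": 0,"wy": 0,"wz": 0,"jaw": 1},{"dx": 0,"dy": 0,"dz": -44,"wx": 0,"wy": 0,"wz": 0,"jaw": 1},{"dx": 0,"dy": 0,"dz": -48,"wx": 0,"wy": 0,"wz": 0,"jaw": 1},{"dx": 0,"dy": 0,"dz": -50,"wx": 0,"wy": 0,"wz": 0,"jaw": 1},{"dx": 0,"dy": 0,"dz": -50,"wx": 0,"wy": 0,"wz": 0,"jaw": 1}])

```text
t: 9.32
tool_pos: [0.4568, -0.245, -0.0241]
tool_rot: [[0.993, 0.12, 0.001], [0.12, -0.993, -0.001], [0.001, 0.001, -1.0]]
ft_force: [-0.8, 0.0, -1.2]
width: 0.0116
```

>>> apply_moves(series=[{"dx": 0,"dy": 0,"dz": -1.5,"wx": 0,"wy": 0,"wz": 0,"jaw": 1},{"dx": 0,"dy": 0,"dz": -1.5,"wx": 0,"wy": 0,"wz": 0,"jaw": 1}])

```text
t: 9.57
tool_pos: [0.4568, -0.2451, -0.0257]
tool_rot: [[0.993, 0.119, 0.001], [0.119, -0.993, -0.001], [0.001, 0.001, -1.0]]
ft_force: [0.6, 0.0, 1.5]
width: 0.0119
```

>>> apply_moves(series=[{"dx": 0,"dy": 0,"dz": 0,"wx": 0,"wy": 0,"wz": 0,"jaw": 0.7},{"dx": 0,"dy": 0,"dz": 0,"wx": 0,"wy": 0,"wz": 0,"jaw": 0.7},{"dx": 0,"dy": 0,"dz": 0,"wx": 0,"wy": 0,"wz": 0,"jaw": 0.7},{"dx": 0,"dy": 0,"dz": 20,"wx": 0,"wy": 0,"wz": 0,"jaw": 0.7},{"dx": 0,"dy": 0,"dz": 60,"wx": 0,"wy": 0,"wz": 0,"jaw": 0.6},{"dx": 0,"dy": 0,"dz": 120,"wx": 0,"wy": 0,"wz": 0,"jaw": 0.6},{"dx": 0,"dy": 0,"dz": 175,"wx": 0,"wy": 0,"wz": 0,"jaw": 0.6},{"dx": 0,"dy": 0,"dz": 175,"wx": 0,"wy": 0,"wz": 0,"jaw": 0.6}])

```text
t: 10.58
tool_pos: [0.4586, -0.246, 0.1527]
tool_rot: [[0.993, 0.12, 0.006], [0.12, -0.993, -0.005], [0.006, 0.006, -1.0]]
ft_force: [0.5, 0.0, 0.4]
width: 0.0349
```

```bash
python3 snap.py w8
python3 - <<'E'
from h import *
im=env.read_camera("scene")[:,:,::-1]
cv2.imwrite("pics/s8.png",cv2.resize(im[220:320,120:280],None,fx=5,fy=5,interpolation=cv2.INTER_CUBIC))
E
```

```text
10.575 [ 0.4586 -0.246   0.1527] yaw 6.87591837632871 [0.4951 0.0108 0.3653] 0.03488725998243664 tilt [ 0.0065 -0.005  -1.    ]
```

View pics/w8.png

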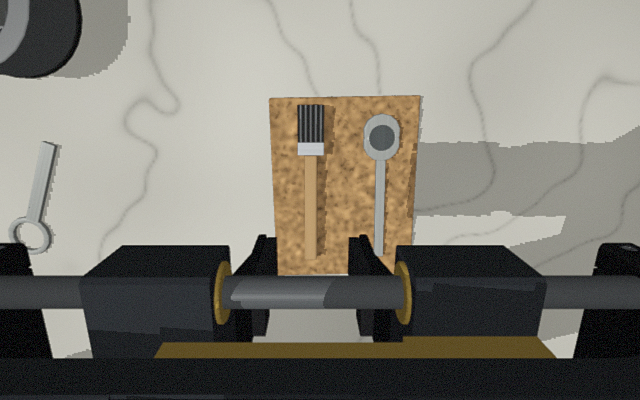

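View pics/s8.png

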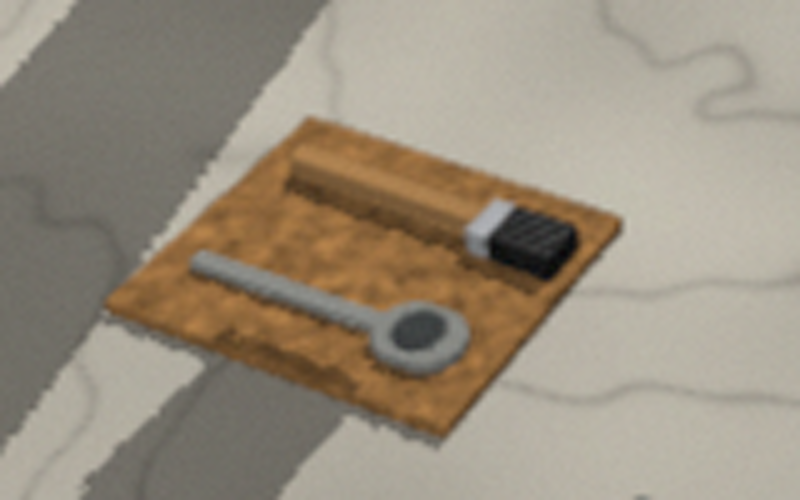

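The wrist and scene views show the brush flat on the board and parallel to the spoon, with its head (311,130) beside the bowl (381,138). About 28 mm of cork is free between their nearest edges. Next, over the mill to measure the post.

>>> apply_moves(series=[{"dx": 122,"dy": 273,"dz": 22,"wx": 0,"wy": 0,"wz": 0.588,"jaw": 0.5},{"dx": 122,"dy": 273,"dz": 22,"wx": 0,"wy": 0,"wz": 0.588,"jaw": 0.5},{"dx": 122,"dy": 273,"dz": 22,"wx": 0,"wy": 0,"wz": 0.588,"jaw": 0.5},{"dx": 122,"dy": 273,"dz": 22,"wx": 0,"wy": 0,"wz": 0.588,"jaw": 0.5},{"dx": 122,"dy": 273,"dz": 22,"wx": 0,"wy": 0,"wz": 0.588,"jaw": 0.5},{"dx": 122,"dy": 273,"dz": 22,"wx": 0,"wy": 0,"wz": 0.588,"jaw": 0.5},{"dx": 122,"dy": 273,"dz": 22,"wx": 0,"wy": 0,"wz": 0.588,"jaw": 0.5},{"dx": 122,"dy": 273,"dz": 22,"wx": 0,"wy": 0,"wz": 0.588,"jaw": 0.5}])

```text
t: 11.68
tool_pos: [0.5772, 0.027, 0.1697]
tool_rot: [[0.761, 0.649, -0.003], [0.649, -0.761, 0.0], [-0.002, -0.002, -1.0]]
ft_force: [0.1, 0.4, -0.1]
width: 0.0436
```

```bash
python3 snap.py w9; python3 -c "
import cv2;im=cv2.imread('pics/w9.png');cv2.imwrite('pics/w9c.png',cv2.resize(im[100:250,232:392],None,fx=4,fy=4,interpolation=cv2.INTER_CUBIC))"
```

```text
11.675 [0.5772 0.027  0.1697] yaw 40.44744494101856 [ 0.0911  0.4143 -0.0684] 0.043553862655617046 tilt [-0.003   0.0002 -1.    ]
```

View pics/w9c.png

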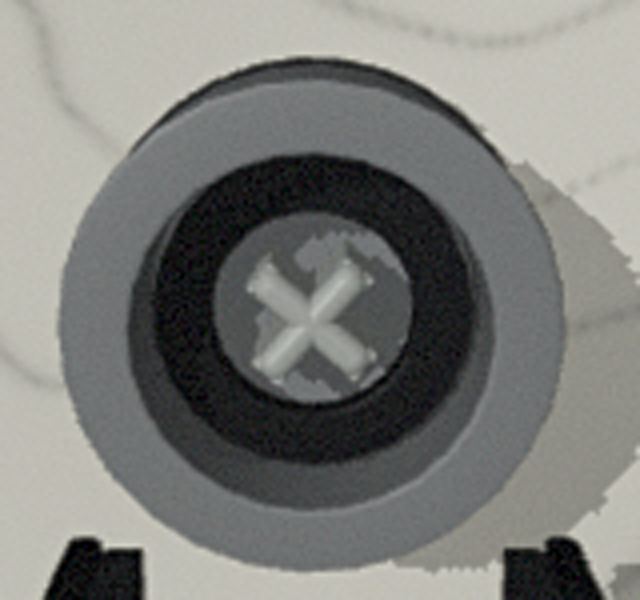

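Run:
```python
from h import *
st=np.load("pics/w9.npz");K,T=cam("wrist",st)
f=lambda x,y,z=.046:p2w(K,T,((x+.5)/4-.5+232,(y+.5)/4-.5+100),z)
for a,b in(((260,274),(368,367)),((360,272),(268,372))):
    A,B=f(*a),f(*b);d=A-B;print(A,B,(A+B)/2,np.linalg.norm(d),np.degrees(np.arctan2(d[1],d[0])))
im=cv2.imread("pics/w9c.png")
print("c",f(311,322,.048))
# rim outer ellipse fit centre approx, plate hole
print("rim",[ (f(60,320,.06)+f(565,320,.06))/2,(f(312,80,.06)+f(312,570,.06))/2])
st=np.load("pics/w8.npz");K,T=cam("wrist",st)
a=p2w(K,T,(312,104),.022);b=p2w(K,T,(309,259),.022);d=a-b;print("brush",(a+b)/2,np.linalg.norm(d),np.degrees(np.arctan2(d[1],d[0])))
a=p2w(K,T,(383,114),.013);b=p2w(K,T,(379,255),.013);d=a-b;print("spoon",(a+b)/2,np.linalg.norm(d),np.degrees(np.arctan2(d[1],d[0])))
```

```text
[0.5758 0.0463 0.046 ] [0.5753 0.0135 0.046 ] [0.5756 0.0299 0.046 ] 0.032892556560298714 88.98762021051228
[0.5909 0.0294 0.046 ] [0.5594 0.0302 0.046 ] [0.5751 0.0298 0.046 ] 0.03152854751994659 -1.4906647695323283
c [0.5752 0.0306 0.048 ]
rim [array([0.578 , 0.0324, 0.06  ]), array([0.575, 0.03 , 0.06 ])]
brush [ 0.4524 -0.2446  0.022 ] 0.14908757240193424 5.719937958138952
spoon [ 0.4561 -0.3128  0.013 ] 0.14010365269776895 8.236332621526051
```

The post arms lie at about -1.2° (mod 90) with the centre near (0.575, 0.030). I'll take a second view at the yaw planned for insertion, so that camera offset errors cancel.

>>> apply_moves(series=[{"dx": 0,"dy": 0,"dz": -30,"wx": 0,"wy": 0,"wz": -0.727,"jaw": 0.5},{"dx": 0,"dy": 0,"dz": -30,"wx": 0,"wy": 0,"wz": -0.727,"jaw": 0.5},{"dx": 0,"dy": 0,"dz": -30,"wx": 0,"wy": 0,"wz": -0.727,"jaw": 0.5},{"dx": 0,"dy": 0,"dz": -30,"wx": 0,"wy": 0,"wz": -0.727,"jaw": 0.5},{"dx": 0,"dy": 0,"dz": -30,"wx": 0,"wy": 0,"wz": -0.727,"jaw": 0.5},{"dx": 0,"dy": 0,"dz": -30,"wx": 0,"wy": 0,"wz": -0.727,"jaw": 0.5}])

```text
t: 12.48
tool_pos: [0.5782, 0.0275, 0.1409]
tool_rot: [[1.0, -0.018, -0.0], [-0.018, -1.0, 0.0], [-0.0, -0.0, -1.0]]
ft_force: [-0.1, -0.6, -0.6]
width: 0.0434
```

```bash
python3 snap.py w10; python3 -c "
import cv2;im=cv2.imread('pics/w10.png');cv2.imwrite('pics/w10c.png',cv2.resize(im[100:250,232:392],None,fx=4,fy=4,interpolation=cv2.INTER_CUBIC))"
```

```text
12.475 [0.5782 0.0275 0.1409] yaw -1.0340288889024345 [-0.0604 -0.5777 -0.5706] 0.043443270606623244 tilt [-0.0003  0.     -1.    ]
```

View pics/w10c.png

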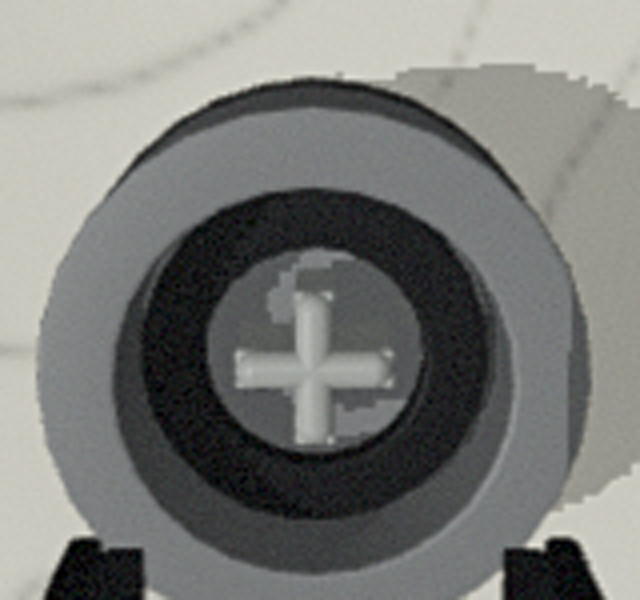

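Run:
```python
from h import *
st=np.load("pics/w10.npz");K,T=cam("wrist",st)
f=lambda x,y,z=.046:p2w(K,T,((x+.5)/4-.5+232,(y+.5)/4-.5+100),z)
for a,b in(((236,369),(393,369)),((314,292),(315,445))):
    A,B=f(*a),f(*b);d=A-B;m=(A+B)/2;print(A,B,m,np.linalg.norm(d),np.degrees(np.arctan2(d[1],d[0])),"tool frame",st["tool_rot"].T@(m-st["tool_pos"]))
print("c",f(313.5,369,.048))
```

```text
[0.5751 0.0463 0.046 ] [0.5745 0.0133 0.046 ] [0.5748 0.0298 0.046 ] 0.03296292878717235 88.97472083486484 tool frame [-0.0034 -0.0022  0.0949]
[0.5913 0.0296 0.046 ] [0.5581 0.03   0.046 ] [0.5747 0.0298 0.046 ] 0.03322834087113197 -0.7561855848559262 tool frame [-0.0036 -0.0022  0.0949]
c [0.5754 0.03   0.048 ]
```

Both views agree: post centre (0.575, 0.030), yaw -1.0°. Moving over the clear jar.

>>> apply_moves(series=[{"dx": -20,"dy": 50,"dz": 35,"wx": 0,"wy": 0,"wz": 0.15,"jaw": 0.5},{"dx": -77,"dy": 233,"dz": 35,"wx": 0,"wy": 0,"wz": 0.727,"jaw": 0.5},{"dx": -77,"dy": 233,"dz": 35,"wx": 0,"wy": 0,"wz": 0.727,"jaw": 0.5},{"dx": -77,"dy": 233,"dz": 35,"wx": 0,"wy": 0,"wz": 0.727,"jaw": 0.5},{"dx": -77,"dy": 233,"dz": 35,"wx": 0,"wy": 0,"wz": 0.727,"jaw": 0.5},{"dx": -77,"dy": 233,"dz": 35,"wx": 0,"wy": 0,"wz": 0.727,"jaw": 0.5},{"dx": -77,"dy": 233,"dz": 35,"wx": 0,"wy": 0,"wz": 0.727,"jaw": 0.5},{"dx": -77,"dy": 233,"dz": 35,"wx": 0,"wy": 0,"wz": 0.727,"jaw": 0.5}])

```text
t: 13.52
tool_pos: [0.5022, 0.2598, 0.1759]
tool_rot: [[0.761, 0.648, 0.0], [0.648, -0.761, -0.0], [-0.0, 0.0, -1.0]]
ft_force: [-0.1, 0.4, -0.3]
width: 0.043
```

```bash
python3 snap.py w11
```

```text
13.525 [0.5022 0.2598 0.1759] yaw 40.4057290769091 [-0.1014  0.4353 -0.3078] 0.04303432457691365 tilt [ 0.     -0.0002 -1.    ]
```

View pics/w11.png

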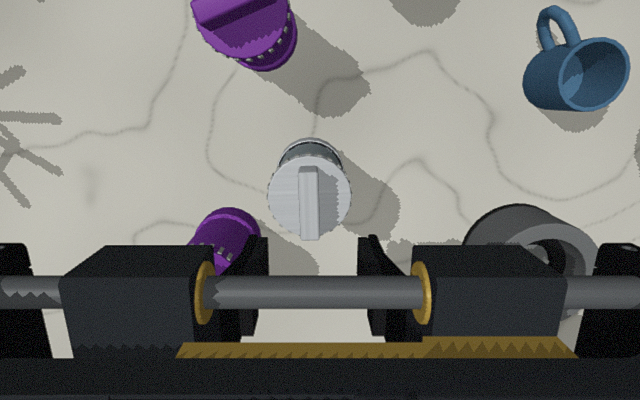

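Run:
```python
from h import *
im=cv2.imread('pics/w11.png');cv2.imwrite('pics/w11c.png',cv2.resize(im[130:250,250:370],None,fx=5,fy=5,interpolation=cv2.INTER_CUBIC))
K,T=cam("top");R=np.load("pics/w11.npz")
for p in((197,283),(160,206)):
    q=p2w(K,T,p,.125);print(q,R["tool_rot"].T@(q-[.501,.261,.125]))
```

```text
[0.388  0.2733 0.125 ] [-0.078  -0.0826 -0.    ]
[0.5642 0.3646 0.125 ] [ 0.1153 -0.0379 -0.    ]
```

View pics/w11c.png

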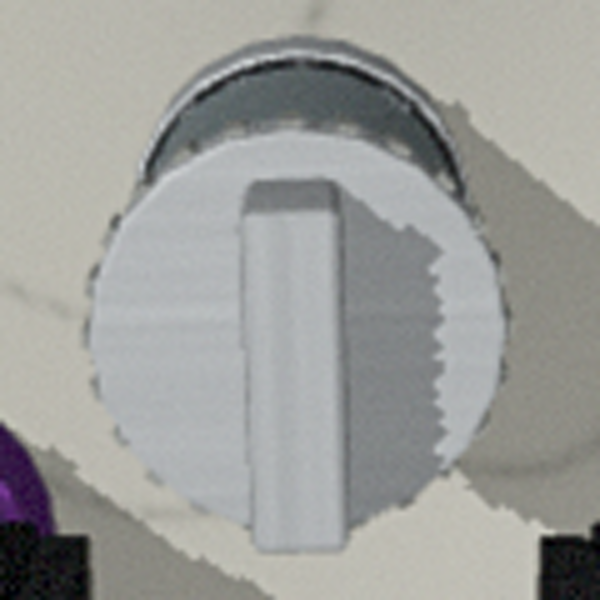

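Run:
```python
from h import *
st=np.load("pics/w11.npz");K,T=cam("wrist",st)
f=lambda x,y,z=.136:p2w(K,T,((x+.5)/5-.5+250,(y+.5)/5-.5+130),z)
A,B=f(291.5,210),f(301,551);d=A-B;m=(A+B)/2
print(m,np.linalg.norm(d),np.degrees(np.arctan2(d[1],d[0])),st["tool_rot"].T@(m-st["tool_pos"]))
print("lid",(f(90,330,.11)+f(505,330,.11))/2)
```

```text
[0.5008 0.2632 0.136 ] 0.049185304243617445 41.786320314540745 [ 0.0012 -0.0035  0.0399]
lid [0.5013 0.2637 0.11  ]
```

>>> apply_moves(series=[{"dx": -0.6,"dy": 2.8,"dz": -40,"wx": 0,"wy": 0,"wz": 0.024,"jaw": 0.5},{"dx": -0.6,"dy": 2.8,"dz": -70,"wx": 0,"wy": 0,"wz": 0.024,"jaw": 0.5},{"dx": -0.6,"dy": 2.8,"dz": -82,"wx": 0,"wy": 0,"wz": 0.024,"jaw": 0.5},{"dx": -0.6,"dy": 2.8,"dz": -88,"wx": 0,"wy": 0,"wz": 0.024,"jaw": 0.5},{"dx": -0.6,"dy": 2.8,"dz": -90,"wx": 0,"wy": 0,"wz": 0.024,"jaw": 0.5},{"dx": -0.6,"dy": 2.8,"dz": -90,"wx": 0,"wy": 0,"wz": 0.024,"jaw": 0.5}])

```text
t: 14.32
tool_pos: [0.5016, 0.2642, 0.0868]
tool_rot: [[0.744, 0.668, 0.002], [0.668, -0.744, 0.0], [0.002, 0.001, -1.0]]
ft_force: [-0.9, 0.2, 1.2]
width: 0.0436
```

```bash
python3 snap.py w12;  python3 - <<'E'
from h import *
im=env.read_camera("scene")[:,:,::-1]
cv2.imwrite("pics/s12.png",cv2.resize(im[90:190,270:400],None,fx=6,fy=6,interpolation=cv2.INTER_CUBIC))
E
```

```text
14.325 [0.5016 0.2642 0.0868] yaw 41.9253971346305 [-0.9385  0.195   1.242 ] 0.04356137952978207 tilt [ 0.0017  0.0005 -1.    ]
```

View pics/w12.png

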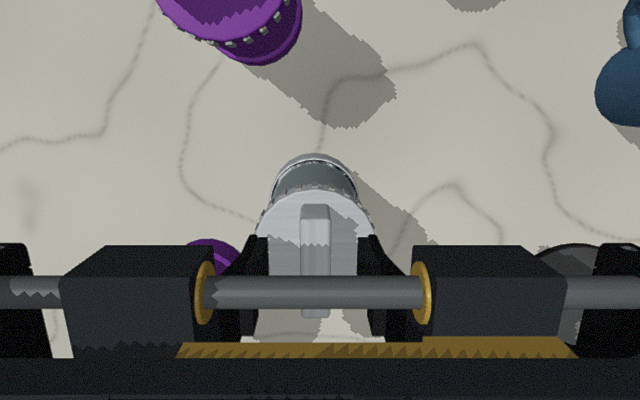

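View pics/s12.png

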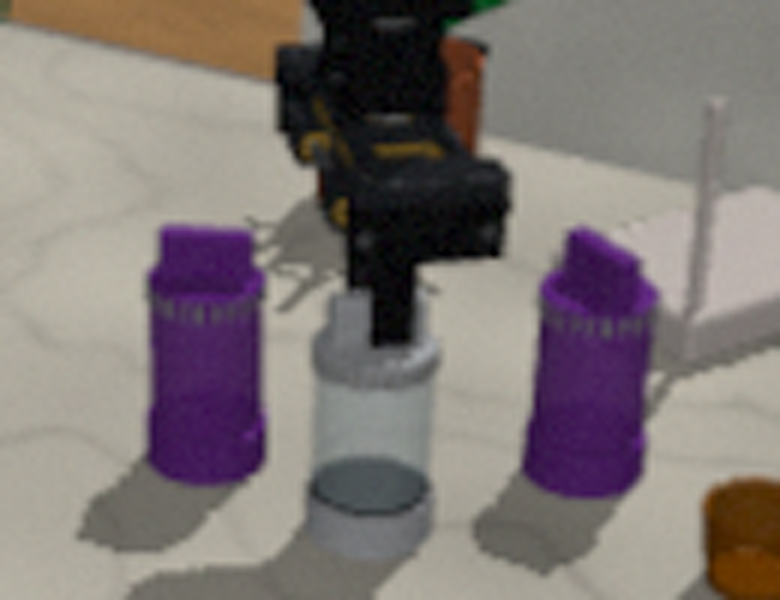

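The jaws straddle the bar (316,260) with the tips just above the lid. Closing.

>>> apply_moves(series=[{"dx": -0.6,"dy": 0,"dz": -1,"wx": 0,"wy": 0,"wz": 0,"jaw": 1},{"dx": -0.6,"dy": 0,"dz": -1,"wx": 0,"wy": 0,"wz": 0,"jaw": 1},{"dx": -0.6,"dy": 0,"dz": -1,"wx": 0,"wy": 0,"wz": 0,"jaw": 1},{"dx": -0.6,"dy": 0,"dz": -1,"wx": 0,"wy": 0,"wz": 0,"jaw": 1},{"dx": -0.6,"dy": 0,"dz": -1,"wx": 0,"wy": 0,"wz": 0,"jaw": 1}])

```text
t: 15.05
tool_pos: [0.5004, 0.264, 0.0849]
tool_rot: [[0.744, 0.668, 0.0], [0.668, -0.744, -0.0], [0.0, 0.0, -1.0]]
ft_force: [1.4, -0.9, -1.5]
width: 0.0134
```

```bash
python3 snap.py w13; python3 -c "
import cv2;im=cv2.imread('pics/w13.png');cv2.imwrite('pics/w13c.png',cv2.resize(im[140:350,232:392],None,fx=3.5,fy=2.8,interpolation=cv2.INTER_CUBIC))"
```

```text
15.05 [0.5004 0.264  0.0849] yaw 41.93206527187254 [ 1.3518 -0.9021 -1.4672] 0.013395375864813486 tilt [ 0.0003 -0.0001 -1.    ]
```

View pics/w13c.png

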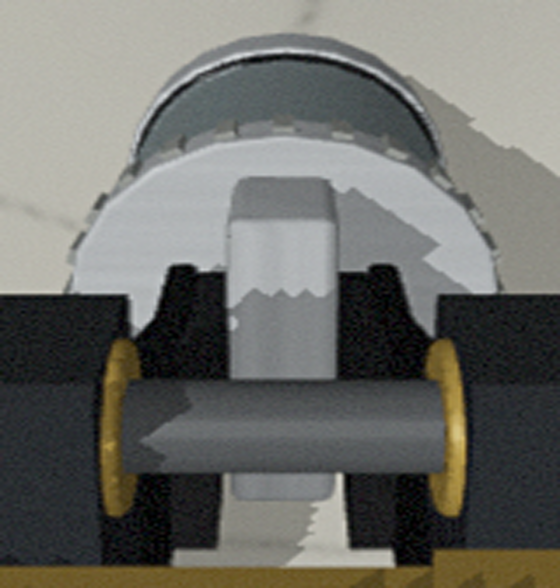

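Run:
```python
from h import *
st=np.load("pics/w13.npz");K,T=cam("wrist",st)
A=p2w(K,T,(312.8,218),.136);B=p2w(K,T,(312.8,317),.136);m=(A+B)/2
print(m,np.linalg.norm(A-B),st["tool_rot"].T@(m-st["tool_pos"]))
```

```text
[0.4998 0.2647 0.136 ] 0.04862591598683248 [ 0.     -0.001  -0.0511]
```

The jar is gripped at 13.4 mm and centred on the bar. It measures 1 mm off in tool y, so I'll use that same offset for the post. The target TCP over the post is about (0.5747, 0.0287) at yaw -1.0°.

>>> apply_moves(series=[{"dx": 0,"dy": 0,"dz": 20,"wx": 0,"wy": 0,"wz": 0,"jaw": 1},{"dx": 0,"dy": 0,"dz": 50,"wx": 0,"wy": 0,"wz": 0,"jaw": 1},{"dx": 0,"dy": 0,"dz": 75,"wx": 0,"wy": 0,"wz": 0,"jaw": 1},{"dx": 10,"dy": -30,"dz": 75,"wx": 0,"wy": 0,"wz": -0.1,"jaw": 1},{"dx": 20,"dy": -70,"dz": 75,"wx": 0,"wy": 0,"wz": -0.22,"jaw": 1},{"dx": 35,"dy": -115,"dz": 75,"wx": 0,"wy": 0,"wz": -0.36,"jaw": 1},{"dx": 50,"dy": -160,"dz": 75,"wx": 0,"wy": 0,"wz": -0.5,"jaw": 1},{"dx": 65,"dy": -200,"dz": 75,"wx": 0,"wy": 0,"wz": -0.64,"jaw": 1},{"dx": 72,"dy": -225,"dz": 75,"wx": 0,"wy": 0,"wz": -0.72,"jaw": 1},{"dx": 75,"dy": -235,"dz": 75,"wx": 0,"wy": 0,"wz": -0.749,"jaw": 1},{"dx": 75,"dy": -235,"dz": 75,"wx": 0,"wy": 0,"wz": -0.749,"jaw": 1},{"dx": 75,"dy": -235,"dz": 75,"wx": 0,"wy": 0,"wz": -0.749,"jaw": 1},{"dx": 75,"dy": -235,"dz": 75,"wx": 0,"wy": 0,"wz": -0.749,"jaw": 1}])

```text
t: 16.73
tool_pos: [0.5747, 0.0303, 0.1599]
tool_rot: [[1.0, -0.015, -0.001], [-0.015, -1.0, 0.0], [-0.001, -0.0, -1.0]]
ft_force: [0.2, -0.3, -2.9]
width: 0.014
```

```bash
python3 snap.py w14;  python3 - <<'E'
from h import *
im=env.read_camera("scene")[:,:,::-1]
cv2.imwrite("pics/s14.png",cv2.resize(im[110:250,250:390],None,fx=4,fy=4,interpolation=cv2.INTER_CUBIC))
print(env.read_state()["tool_pos"])
E
```

```text
16.725 [0.5747 0.0303 0.1599] yaw -0.8752329185651448 [ 0.1889 -0.2603 -2.878 ] 0.013966011798532355 tilt [-0.0005  0.0004 -1.    ]
[0.575 0.03  0.16 ]
```

View pics/w14.png

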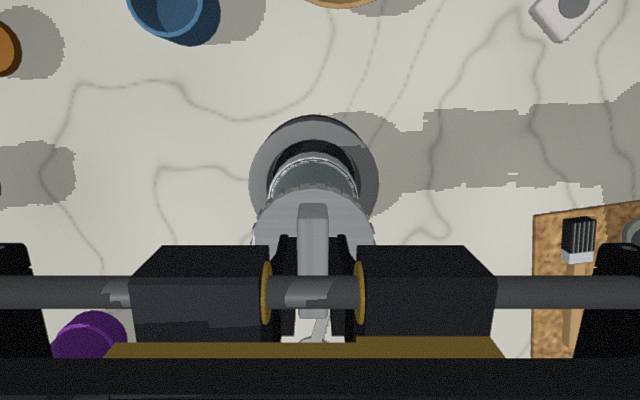

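View pics/s14.png

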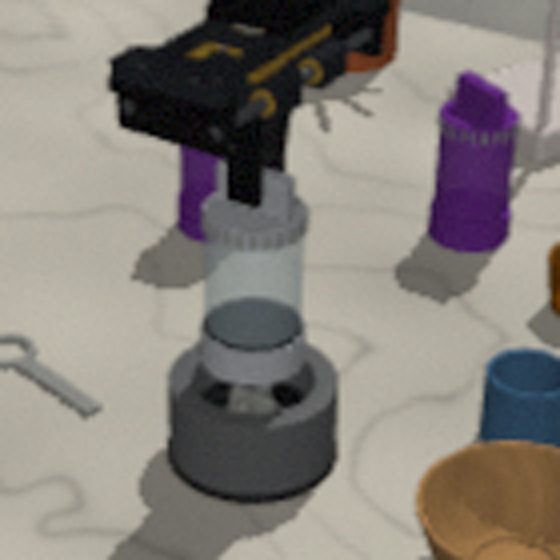

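The jar hangs upright over the well (2.9 N weight), about 1 px to one side of the rim centre at column 314, so I shift 0.8 mm in -y. Descending to just above post contact, then on gently.

>>> apply_moves(series=[{"dx": 0,"dy": -0.8,"dz": -12,"wx": 0,"wy": 0,"wz": 0,"jaw": 1},{"dx": 0,"dy": -0.8,"dz": -22,"wx": 0,"wy": 0,"wz": 0,"jaw": 1},{"dx": 0,"dy": -0.8,"dz": -26,"wx": 0,"wy": 0,"wz": 0,"jaw": 1},{"dx": 0,"dy": -0.8,"dz": -28,"wx": 0,"wy": 0,"wz": 0,"jaw": 1},{"dx": 0,"dy": -0.8,"dz": -30,"wx": 0,"wy": 0,"wz": 0,"jaw": 1},{"dx": 0,"dy": -0.8,"dz": -30,"wx": 0,"wy": 0,"wz": 0,"jaw": 1}])

```text
t: 17.58
tool_pos: [0.5754, 0.0282, 0.13]
tool_rot: [[1.0, -0.017, 0.0], [-0.017, -1.0, 0.0], [0.0, -0.0, -1.0]]
ft_force: [0.4, -0.4, -3.5]
width: 0.0135
```

The underside is now about 45 mm up with no contact force, so it is already below the post top. The splines are entering. Continuing down.

>>> apply_moves(series=[{"dx": 0,"dy": 0,"dz": -3,"wx": 0,"wy": 0,"wz": 0,"jaw": 1},{"dx": 0,"dy": 0,"dz": -6,"wx": 0,"wy": 0,"wz": 0,"jaw": 1},{"dx": 0,"dy": 0,"dz": -8,"wx": 0,"wy": 0,"wz": 0,"jaw": 1},{"dx": 0,"dy": 0,"dz": -8,"wx": 0,"wy": 0,"wz": 0,"jaw": 1}])

```text
t: 18.08
tool_pos: [0.575, 0.0283, 0.1217]
tool_rot: [[1.0, -0.017, -0.001], [-0.017, -1.0, 0.0], [-0.001, -0.0, -1.0]]
ft_force: [-0.2, -0.3, -3.3]
width: 0.0137
```

Meshed, with the underside at about 37 mm. Pressing.

>>> apply_moves(series=[{"dx": 0,"dy": 0,"dz": -2,"wx": 0,"wy": 0,"wz": 0,"jaw": 1},{"dx": 0,"dy": 0,"dz": -4,"wx": 0,"wy": 0,"wz": 0,"jaw": 1},{"dx": 0,"dy": 0,"dz": -6,"wx": 0,"wy": 0,"wz": 0,"jaw": 1},{"dx": 0,"dy": 0,"dz": -7,"wx": 0,"wy": 0,"wz": 0,"jaw": 1},{"dx": 0,"dy": 0,"dz": -7,"wx": 0,"wy": 0,"wz": 0,"jaw": 1}])

```text
t: 18.7
tool_pos: [0.5757, 0.0282, 0.1159]
tool_rot: [[1.0, -0.017, 0.001], [-0.017, -1.0, -0.0], [0.001, 0.0, -1.0]]
ft_force: [-1.8, 0.0, 6.4]
width: 0.0138
```

>>> apply_moves(series=[{"dx": 0,"dy": 0,"dz": -1,"wx": 0,"wy": 0,"wz": 0,"jaw": 1},{"dx": 0,"dy": 0,"dz": -2,"wx": 0,"wy": 0,"wz": 0,"jaw": 1},{"dx": 0,"dy": 0,"dz": -2,"wx": 0,"wy": 0,"wz": 0,"jaw": 1}])

```text
t: 19.08
tool_pos: [0.5759, 0.0282, 0.1147]
tool_rot: [[1.0, -0.017, 0.002], [-0.017, -1.0, -0.0], [0.002, 0.0, -1.0]]
ft_force: [-2.4, 0.1, 10.0]
width: 0.0137
```

>>> apply_moves(series=[{"dx": 0,"dy": 0,"dz": -1,"wx": 0,"wy": 0,"wz": 0,"jaw": 1},{"dx": 0,"dy": 0,"dz": -2,"wx": 0,"wy": 0,"wz": 0,"jaw": 1},{"dx": 0,"dy": 0,"dz": -2,"wx": 0,"wy": 0,"wz": 0,"jaw": 1},{"dx": 0,"dy": 0,"dz": -2,"wx": 0,"wy": 0,"wz": 0,"jaw": 1}])

```text
t: 19.58
tool_pos: [0.5767, 0.028, 0.1146]
tool_rot: [[1.0, -0.017, 0.004], [-0.017, -1.0, -0.001], [0.004, 0.001, -1.0]]
ft_force: [-4.5, 0.3, 18.7]
width: 0.0137
```

```bash
python3 snap.py w15;  python3 - <<'E'
from h import *
im=env.read_camera("scene")[:,:,::-1];cv2.imwrite("pics/s15f.png",im)
cv2.imwrite("pics/s15.png",cv2.resize(im[110:250,250:390],None,fx=4,fy=4,interpolation=cv2.INTER_CUBIC))
s=env.read_state();print(s["t"],s["tool_pos"],s["ft_force"],s["width"])
E
```

```text
19.575 [0.5767 0.028  0.1146] yaw -0.9666196841769205 [-4.48    0.2915 18.6826] 0.013706224909288234 tilt [ 0.004  -0.0008 -1.    ]
19.675 [0.5766 0.028  0.1145] [-4.7034  0.1786 19.1772] 0.013618064870810614
```

View pics/s15.png

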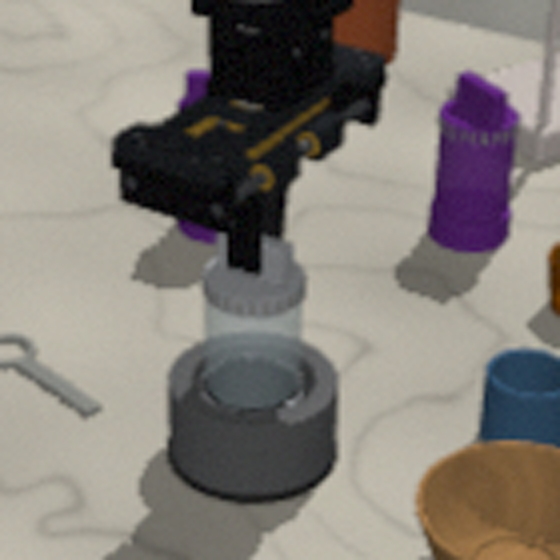

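View pics/s15f.png

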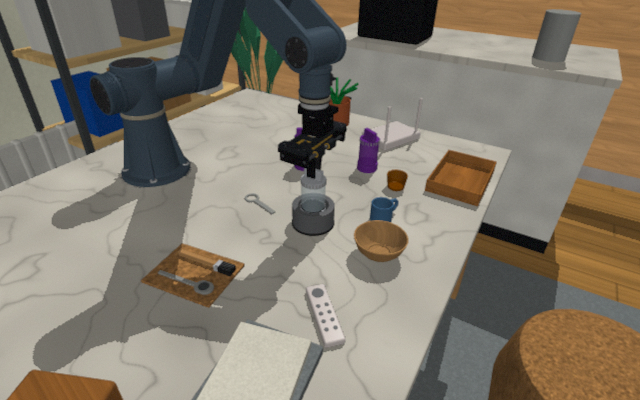

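View pics/w15.png

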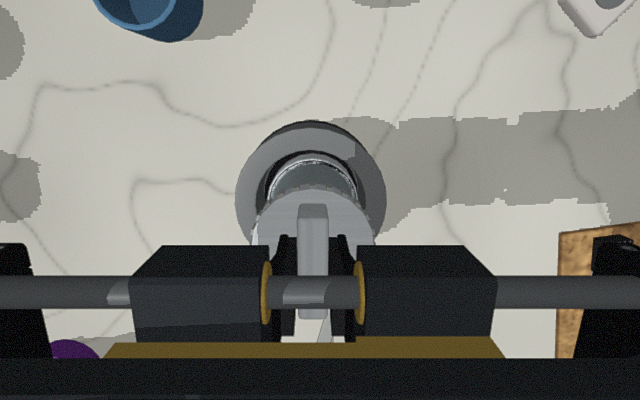

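The jar is home. From the last press step the height stayed at the same 0.1146 while the force rose from 10 to 19 N, so the plate has bottomed out. The views show the jar upright in the well and the brush still beside the spoon. Handing in.

```bash
python3 -c "
from cell import env
print(env.sign_off())"
```

```text
the job is handed in; nothing more can be done
None
```

I handed the job in at about 19.7 s: the brush is on the cork board and the jar is on the post, gripped and pressed fully down.

- **Brush:** It lies flat on the free half of the board, with its head at the bowl end. About 28 mm of cork is free between it and the spoon. The wrist view put the brush at 5.7° and the spoon at 8.2°. The spoon had measured 6.6° from the top camera, so "parallel" is good to about 1–2.5°.
- **Jar:** It slid onto the post at yaw -1.0° without needing any extra turning. I then pressed the run plate down until it stopped. The underside was about 30 mm above the table, and the height held while the wrist force rose from 10 to 19 N. The grip opening was 13.6 mm, and tilt was about 0.2°.
- **Other objects:** I did not touch anything else, and the last scene picture shows nothing displaced.

**What disagreed or failed:**
- The real fingertips sit about 32 mm short of the reported TCP. Because of this, the first two brush grasps closed on air above it without disturbing it. I measured the offset and used it from then on.
- My first move call was refused and nothing moved. I think it was because rows need every key, and the retry with all keys worked.
- Position estimates from different views differed by 1–3 mm, and the fit showed no sign of it. While pressing there was a sideways force of about 4.7 N at the wrist.

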